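# Lock the fence stop and hold an angle bracket in the welding fixture

### The job

The stop on the welding fixture's fence has been set to length but is still loose: turn its T-knob clockwise until it is tight, without shifting the stop. Then bring the steel angle bracket home, its flat leg down on the base plate, the back of its upright leg flush against the fence and its end up against the stop, and with one diagonal push press it firmly against fence and base plate together. Finish while still holding that push, ready for the tack weld, and leave the beaker, the parts bin and the wrench where they are.

Things in the scene. Friction and masses are not known exactly. Their poses are not given: they have to be found in the camera images.
- fence_face (a point): On the welding fixture, fixed to the bench: middle of the length of the fence's front face (towards the robot), at the base plate's top. x points square into the fence, y along it to the left, z up. Fence: aluminium profile 30 mm deep, 30 mm high, 360 mm long. The steel base plate's top is 20 mm above the bench and reaches 220 mm in front of this point and 190 mm to each side.
- fence: The fence; origin at the middle of its length and depth, on the base plate's top, 15 mm behind its front face; axes as fence_face.
- base_plate: The fixture's steel base plate with a grid of small holes, 260 x 380 x 14 mm; origin at the middle of its underside, 6 mm above the bench; axes as fence_face.
- stop_face (a point): On the stop, a dark steel carriage astride the fence: right-hand (-y) face of its stop block, at the fence's front face and the plate's top; axes as fence_face. The block reaches 28 mm out in front of the fence, 30 mm to the left, 2 to 38 mm above the plate; the carriage's top is 38.5 mm above the plate, 50 mm long in y. The bracket belongs to the right of this face.
- stop (a joint): Position of the stop along the fence in m, growing to the left (+y), 0 to 0.09. With the knob loose a push of about 1 N moves it; with the knob tight it withstands over 25 N.
- knob_grip (a point): Middle of the bar of the stop's black T-knob, on its upright axis: bar 50 mm long (this point's x), 12 mm wide (y), 18 mm high, on a 10 mm stem. It lies 61.5 mm above the plate's top, 23 mm above the carriage's top, 25 mm to the left (+y) of the stop face and 15 mm behind the fence's front face, and turns with the knob.
- knob (a joint): Angle of the T-knob in rad, growing clockwise seen from above (tightening). At 0 the bar lies along the fence; it begins to clamp at about 1.0 and comes up hard at 1.45, tight. Starts between 0 and 0.5 and stays where it is left; about 0.1 N m turns it, 0.15 N m near the end.
- bracket_upright (a point): Middle of the upright leg of the workpiece, a dark steel angle bracket 70 mm long (y), about 0.4 kg: flat leg 60 mm deep (x), 8 mm thick, lying on the plate; upright leg 50 mm high, 8 mm thick, on its +x side. This point is 25 mm above the underside, 4 mm from the leg's back (+x) face, 35 mm from each end. x points to the back, z up. It starts on the plate, its back up to 0.6 rad off the fence.
- bracket_corner (a point): Middle of the bracket's inside corner, where the flat leg's top (8 mm above the underside) meets the upright leg's front face; axes as bracket_upright.
- bracket: The same bracket; origin at the middle of the underside of its 60 x 70 mm footprint, same axes; the upright leg's back is 30 mm from it in +x.
- beaker: Bystander: open stainless beaker, 68 mm across, 85 mm high, origin under its centre.
- parts_bin: Bystander: grey plastic bin 110 x 160 x 60 mm with brass rings in it, origin under its centre.
- wrench: Bystander: steel wrench 160 mm long lying on the bench along its x axis.

How it is judged:
On the way, in this order (a step that is already met when the one before it is completed fails the run):
1. the stop is locked: its knob is tight and the stop has not shifted (value of joint knob above 1.25 rad and distance of stop_face from where it was at the start of the episode below 0.006 m), for 0.2 s.
2. the bracket is home: down on the plate, flush against the fence and up against the stop (x of bracket_upright in the frame of fence_face above -0.0065 m and y of bracket_upright in the frame of stop_face above -0.038 m and z of bracket_upright in the frame of fence_face below 0.027 m and angle between the x axis of bracket_upright and the x axis of fence_face, either way round below 0.05 rad), for 0.1 s.
At the end, for the whole second after the job is handed in: Knob beyond 1.25 rad, stop within 6 mm of its setting; bracket flat (1.5 mm), within 2 mm of the fence, 2.5 mm of the stop and 0.035 rad of square, at rest, pressed by the fingers with over 2 N on the fence and over 8 N on the base plate, through the last second (all of step 1 and x of bracket_upright in the frame of fence_face between -0.006 and -0.002 m and y of bracket_upright in the frame of stop_face between -0.0375 and -0.033 m and z of bracket_upright in the frame of fence_face below 0.0265 m and angle between the x axis of bracket_upright and the x axis of fence_face, either way round below 0.035 rad and angle between bracket_upright's own z axis and vertical below 0.035 rad and contact force between bracket and fence above 2 N and contact force between bracket and base_plate above 8 N and contact force between the fingers and bracket above 4 N and linear speed of bracket below 0.01 m/s); the arm keeps its last pose, push and grip.
It fails at once if a bystander was disturbed (distance of any of beaker, parts_bin, wrench from where it was at the start of the episode above 0.02 m).
It also fails if it takes over 72 s, if anything falls off the work surface, if the arm or the gripper's body presses on something with over 40 N, if the wrist force passes 120 N, or if a joint passes its speed limit or range.

### The arm

A 6-joint arm with a two-finger parallel gripper is mounted at the origin on the work surface. World frame = base frame: x ahead of the robot, y to its left, z up, the work surface at z = 0. Lengths are in m, angles in rad, forces in N, time in s.
With the tool pointing down it reaches from about 0.35 to 0.875 m from the base axis. Payload 4.2 kg.
Tool frame: the origin (TCP) lies midway between the tips of the shut fingers; the grasp point (between the pads) lies 19 mm behind it; z points along the fingers, y is the line along which they close (so a half turn about z gives the same grasp; the last joint's range is limited). The gripper opens to 87 mm and grips with 3 to 60 N. Pads are 19 mm wide; open, the fingers measure 117 mm over their backs; the gripper's body (75 mm by 190 mm) begins 51 mm behind the grasp point.
Start: joints at [1.451, 0.385, 0.008, 0, -1.194, -0.259], TCP at [0.231, 0.581, 0.223] pointing down, gripper open.
Joint ranges: [-3.14, 3.14], [-1.21, 2.06], [-1.07, 1.41], [-3.16, 2.05], [-2.99, -0.16], [-3.1, 3.1]. Speed limits (rad/s): [2.79, 2.79, 3.14, 3.14, 3.14, 3.14].

### API

Orientations are given as a rotation vector (axis times angle).
In Python, from workcell import ctrl, capture gives the robot as it stands.
- The arm moves only by the tool jog_arm, never from a script. Its argument "deltas" is a list of rows, each a list of 5 numbers: the opening in per cent of the stroke, from 0 (shut) to 100 (fully open), then the shift along the tool's x, y, z in mm, then the turn about the tool's z in rad. A call has 1 to 20 rows; each row is the pose to reach, as a shift and turn from the pose commanded when the call began, along the tool's axes at that moment; what a row does not reach only later rows make up. A row lasts 1/12 s, in which the tool goes at most 41.7 mm and 7.16 degrees, less where a joint would pass 70% of its speed; a pose out of reach is approached as far as the arm can. A call with a gripper value outside its range is refused whole. The fingers move at their own pace and stop on an object; the grip force is fixed at half the most. Time passes only in rows, so rows that repeat a pose let the fingers close. It gives the time, the measured TCP pose, the force, the opening and the grip force at its end, in the units of the state.
- ctrl.state(): the state, without advancing time (a new reading comes with each control period).
- capture(name): name is "scene" or "top"; returns a dict with "img" (384x512x3 uint8, blue, green, red), "z_map" (384x512 float32, m along the optical axis (not along the pixel's ray), 0 where there is no reading), "fx", "fy", "cx", "cy" (pixels), "k1" (the pictures are not rectified: a ray, as slopes to the right and down, at radius r is drawn at 1 + k1 r^2 times it, then the intrinsics apply), "rvec" (rotation vector, rad) and "tvec" (3), from world to camera coordinates, as OpenCV has them. Camera axes: x right, y down, z forward; pixel columns grow to the right and rows downward; lengths in m; the calibration is good to about 2 mm. A picture is of the moment at which its call begins.
- ctrl.hand_in(): hands the job in; it is judged then, once.
The state is a dict: "time": time; "q": joint angles; "qd": joint speeds; "tau": joint torques, N m; "tool_pos": TCP position; "tool_rot": TCP orientation; "contact_force": force on the tool from outside, world axes, zero at the start; "ft_torque": the same for the moment, N m; "width": opening from 0.0 (shut) to 1.0 (fully open); "grip_force": force on a finger pad.
Only numpy, scipy, OpenCV 4.12 (cv2) and the standard library are available. Lean on these libraries where they do the work, as an engineer would, in place of code of your own. Each camera call takes 0.05 s, during which the arm holds its last target. There are 200 camera calls.

## Working session

There is one attempt and no reset: what is moved stays moved. The work goes in short steps, Python scripts to look and compute and a tool call to move; the robot and the scene stay as the last step left them, time stands still between calls to the robot, and variables do not carry over. Pictures are saved under pics/ and viewed, at most 10 in all, crops included, and the job is handed in when it is done.

Besides the shell and the picture viewer there is one more tool, called after "Request:" by a JSON object that holds its "name" and its "arguments". jog_arm: Moves the arm, as the interface text tells. Its arguments: {"type":"object","properties":{"deltas":{"type":"array"}},"required":["deltas"]}

```bash
mkdir -p pics && cat > h.py <<'E'
import numpy as np, cv2
from workcell import ctrl, capture
from scipy.spatial.transform import Rotation as R
def world(c):
    "per-pixel world points from the z_map"
    h,w=c["z_map"].shape
    u,v=np.meshgrid(np.arange(w),np.arange(h))
    K=np.array([[c["fx"],0,c["cx"]],[0,c["fy"],c["cy"]],[0,0,1.]])
    p=cv2.undistortPoints(np.stack([u,v],-1).reshape(-1,1,2).astype(np.float64),K,np.array([c["k1"],0,0,0,0.])).reshape(h,w,2)
    z=c["z_map"]
    P=np.dstack([p[...,0]*z,p[...,1]*z,z])
    Rm=cv2.Rodrigues(np.array(c["rvec"],float))[0]
    W=(P-np.array(c["tvec"]).ravel())@Rm
    W[z==0]=np.nan
    return W
E
python3 - <<'E'
from h import *
print(ctrl.state())
for n in("scene","top"):
    c=capture(n); cv2.imwrite(f"pics/{n}0.png",c["img"]); np.savez(f"{n}0.npz",**c)
    print(n,c["fx"],c["cx"],c["cy"],c["k1"],c["rvec"],c["tvec"])
E
```

```text
{'time': 0.0, 'q': array([ 1.45061899e+00,  3.85554963e-01,  6.65215248e-03, -4.88961716e-04,
       -1.19398456e+00, -2.58611917e-01]), 'qd': array([-0.00107089, -0.00021492,  0.00105428,  0.00010178, -0.00204816,
       -0.00137469]), 'tau': array([ 9.25842760e-04, -3.90665388e+01,  1.87403423e+01,  4.21959981e+00,
        1.09091299e-02, -1.95057337e-04]), 'tool_pos': array([0.23088039, 0.58016095, 0.22147235]), 'tool_rot': array([ 3.08328294e+00, -5.91329454e-01, -4.84672565e-04]), 'contact_force': array([-0.92079753,  0.23158778,  0.66555055]), 'ft_torque': array([ 0.0401692 , -0.02251188,  0.00881767]), 'grip_force': 0.0, 'width': 0.9968261717376925}
scene 470.13066923596654 254.10368684981088 192.05483529873717 -0.1695222912298767 [ 1.18903989  2.34957924 -0.93679893] [ 0.35095939 -0.22520076  1.82454067]
top 449.4576630924787 259.67596904045314 194.42940905748068 0.012392860494272946 [ 2.19190761 -2.13823158  0.12652324] [-0.06713889  0.5348785   1.39184714]
```

View pics/scene0.png

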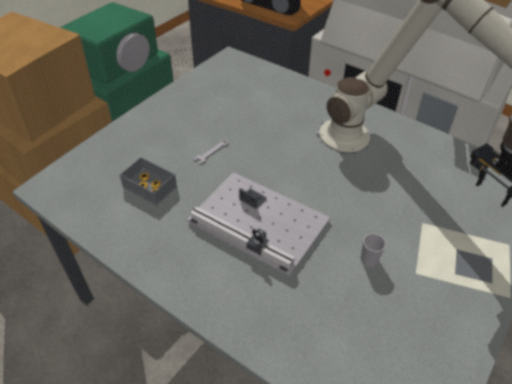

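View pics/top0.png

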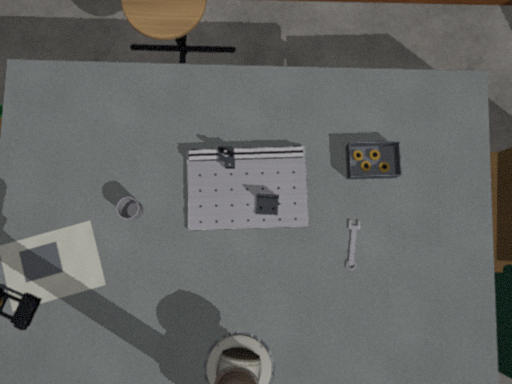

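The scene view shows the fixture at the centre (stop ≈ (257,238), bracket ≈ (252,197)). In the top view, up is +x and left is +y: fence along row ≈153, stop/knob ≈ (227,156), bracket ≈ (267,204), beaker (129,208), bin (373,160) and wrench (352,245). I'll enlarge the fixture next.

```bash
python3 - <<'E'
from h import *
t=dict(np.load("top0.npz")); s=dict(np.load("scene0.npz"))
W=world(t); 
a=cv2.resize(t["img"][140:235,180:315],None,fx=5.9,fy=5.9,interpolation=cv2.INTER_CUBIC)
cv2.imwrite("pics/topc.png",cv2.convertScaleAbs(a,alpha=1.3,beta=20))
b=cv2.resize(s["img"][170:275,185:335],None,fx=5.3,fy=5.3,interpolation=cv2.INTER_CUBIC)
cv2.imwrite("pics/scc.png",cv2.convertScaleAbs(b,alpha=1.3,beta=20))
np.set_printoptions(precision=4,suppress=True)
for u,v in[(200,180),(290,220),(250,153),(227,156),(267,210),(267,197),(129,208),(150,150),(330,200)]: print(u,v,W[v,u])
Z=np.round(W[143:172,214:242,2]*1000); print(Z[:, ::2].astype(int))
print(np.round(W[190:220,252:282:2,2]*1000).astype(int))
E
```

```text
200 180 [0.5792 0.138  0.0195]
290 220 [ 0.4584 -0.1519  0.0208]
250 153 [ 0.6643 -0.0201  0.0524]
227 156 [0.6511 0.0512 0.0614]
267 210 [ 0.4877 -0.0782  0.0292]
267 197 [ 0.5268 -0.0769  0.0487]
129 208 [0.4845 0.3611 0.0124]
150 150 [ 0.6777  0.3086 -0.0053]
330 200 [ 0.5273 -0.2812  0.0011]
[[                  -1                    2                    5
                    -4                    5                   -2
                     8                   -4                    2
                     0                    1                   -1
                     1                   -1]
 [                  -4                    4                    6
                    -6                    0                    4
                     0                   -1                    2
                    -3                    0                    0
                     3                   -3]
 [                  -3                    1                   -4
                     1                    0                    4
                    11                   -3                    
[... 8844 characters left out ...]
8 32 22 25 18]
 [15 21 29 29 34 32 24 33 28 34 31 24 26 18 25]
 [19 18 26 28 27 27 27 27 31 23 31 29 32 19 26]
 [19 23 29 20 27 30 30 30 31 26 31 32 36 25 16]
 [14 21 28 32 29 26 30 35 27 33 32 37 33 24 24]
 [20 18 32 26 30 27 27 32 31 25 32 28 30 18 13]
 [22 15 33 25 36 29 24 34 29 21 26 34 29 21 17]
 [20 25 27 29 28 34 28 30 29 28 31 29 30 18 23]
 [29 23 24 25 19 25 28 27 28 28 30 32 28 23 25]
 [20 21 22 20 20 18 17 25 24 22 22 20 18 27 22]
 [20 19 22 24 23 16 22 25 27 16 17 22 17 18 22]
 [18 19 19 24 22 18 22 27 18 18 19 20 25 23 19]
 [20 24 22 25 20 25 23 21 19 18 17 22 21 22 19]
 [18 27 28 21 24 25 23 20 21 18 16 25 14 22 23]]<stdin>:10: RuntimeWarning: invalid value encountered in cast
```

View pics/topc.png

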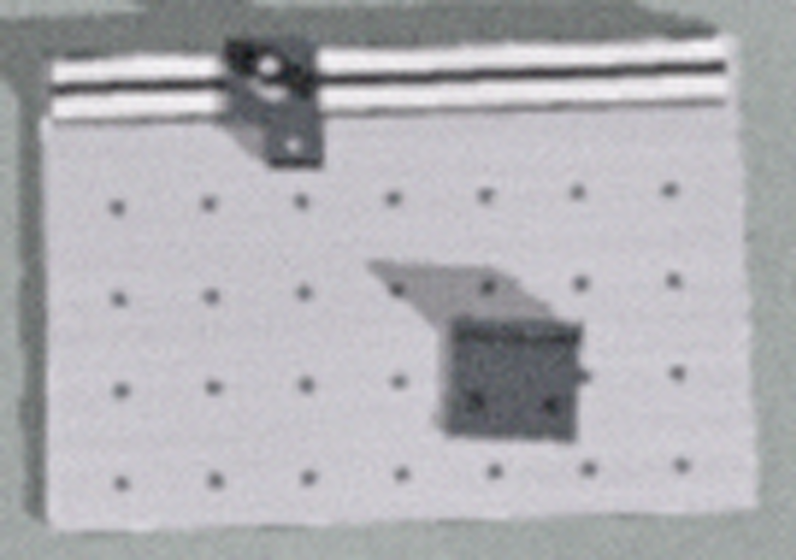

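View pics/scc.png

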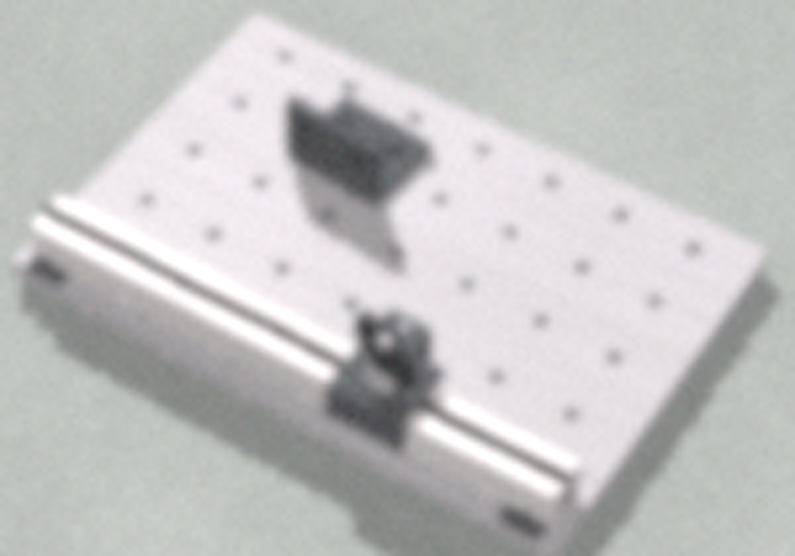

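```bash
cat >> h.py <<'E'
def cast(c,uv,z):
    "pixels -> world points on plane z"
    K=np.array([[c["fx"],0,c["cx"]],[0,c["fy"],c["cy"]],[0,0,1.]])
    p=cv2.undistortPoints(np.asarray(uv,float).reshape(-1,1,2),K,np.array([c["k1"],0,0,0,0.])).reshape(-1,2)
    Rm=cv2.Rodrigues(np.array(c["rvec"],float))[0]
    d=np.c_[p,np.ones(len(p))]@Rm; o=-Rm.T@np.array(c["tvec"]).ravel()
    return (o+d*((z-o[2])/d[:,2])[:,None])[:,:2]
def pts(c,W,m,z):
    n,l,st,ce=cv2.connectedComponentsWithStats(m.astype(np.uint8)); i=1+np.argmax(st[1:,4])
    v,u=np.nonzero(l==i); return cast(c,np.c_[u,v],z)
def pca(P):
    w,V=np.linalg.eigh(np.cov(P.T)); d=V[:,1]; d=d*np.sign(d[1]); return P.mean(0),np.arctan2(-d[0],d[1]),np.sqrt(12*w[::-1])
E
cat > meas.py <<'E'
from h import *
np.set_printoptions(precision=4,suppress=True)
def meas(c):
    W=world(c); X,Y,Z=W[...,0],W[...,1],W[...,2]
    R_=(X>.38)&(X<.72)&(Y>-.22)&(Y<.22)
    p=pts(c,W,R_&(Z>.010)&(Z<.03),.02)  # plate
    # fence top: rows centroid, excluding stop zone
    f=R_&(Z>.036)&(Z<.075)&(X>.62); v,u=np.nonzero(f); P=cast(c,np.c_[u,v],.05)
    cols=[]
    for cu in np.unique(u):
        q=P[u==cu]
        if 6<=len(q)<=12: cols.append(q.mean(0))
    cols=np.array(cols); k=np.polyfit(cols[:,1],cols[:,0],1)
    r=cols[:,0]-np.polyval(k,cols[:,1]); cols=cols[abs(r)<.003]; k=np.polyfit(cols[:,1],cols[:,0],1)
    print("fence x = %.4f + %.4f y"%(k[1],k[0]),"yrange",P[:,1].min(),P[:,1].max(),"rms",np.std(cols[:,0]-np.polyval(k,cols[:,1])))
    kn=pts(c,W,R_&(Z>.076),.0905); print("knob",pca(kn))
    st=pts(c,W,R_&(Z>.053)&(Z<.072)&(X>.60)&(X<.633),.058)
    print("block",st.min(0),st.max(0),st.mean(0))
    up=pts(c,W,R_&(Z>.055)&(X<.62),.07); print("upright",pca(up))
    br=pts(c,W,R_&(Z>.0245)&(X<.61),.028); print("brk",pca(br),cv2.minAreaRect((br*1000).astype(np.float32)))
if __name__=="__main__":
    import sys
    c=dict(np.load("top0.npz")) if len(sys.argv)<2 else capture("top")
    W=world(c); print("cam",-cv2.Rodrigues(c["rvec"])[0].T@c["tvec"]); meas(c)
E
python3 meas.py
```

```text
cam [ 0.3763 -0.0502  1.4435]
fence x = 0.6628 + -0.0576 y yrange -0.1841776382842207 0.17491587591058783 rms 0.0007073749367334543
knob (array([0.6595, 0.0557]), np.float64(-0.39256764688275575), array([0.048, 0.015]))
block [0.617  0.0286] [0.6332 0.0571] [0.6259 0.0438]
upright (array([ 0.5297, -0.0771]), np.float64(-0.02844441471444978), array([0.0704, 0.0096]))
brk (array([ 0.5082, -0.0768]), np.float64(0.09300451496165843), array([0.0725, 0.069 ])) ((508.83856201171875, -78.01335144042969), (84.0476303100586, 79.24109649658203), 10.901400566101074)
```

```bash
cat > go.py <<'E'
from h import *
import sys
# usage: go.py x y z yaw(of tool x, rad): print the shift/turn from the present pose
def go(x,y,z,yaw):
    s=ctrl.state(); Rm=R.from_rotvec(s["tool_rot"]).as_matrix(); p=s["tool_pos"]
    y0=np.arctan2(Rm[1,0],Rm[0,0]); d=Rm.T@(np.array([x,y,z])-p)
    t=-(yaw-y0); t=(t+np.pi)%(2*np.pi)-np.pi
    print("t %.2f"%s["time"],"pos",np.round(p*1000,1),"yaw %.4f"%y0,"tilt %.4f"%np.arccos(-Rm[2,2]),"F",np.round(s["contact_force"],1),"w %.3f g %.1f"%(s["width"],s["grip_force"]))
    print("delta",np.round(d*1000,1),"turn %.4f"%t,"q",np.round(s["q"],2))
go(*map(float,sys.argv[1:5]))
E
python3 go.py .661 .056 .15 -1.963
```

```text
t 0.10 pos [230.9 580.2 221.6] yaw -0.3790 tilt 0.0020 F [-0.8 -0.7 -0.4] w 0.998 g 0.0
delta [593.5 327.7  72.3] turn 1.5840 q [ 1.45  0.39  0.01 -0.   -1.19 -0.26]
```

Request:
{"name": "jog_arm", "arguments": {"deltas": [[60, 594, 328, 72, 1.584], [60, 594, 328, 72, 1.584], [60, 594, 328, 72, 1.584], [60, 594, 328, 72, 1.584], [60, 594, 328, 72, 1.584], [60, 594, 328, 72, 1.584], [60, 594, 328, 72, 1.584], [60, 594, 328, 72, 1.584], [60, 594, 328, 72, 1.584], [60, 594, 328, 72, 1.584], [60, 594, 328, 72, 1.584], [60, 594, 328, 72, 1.584], [60, 594, 328, 72, 1.584], [60, 594, 328, 72, 1.584], [60, 594, 328, 72, 1.584], [60, 594, 328, 72, 1.584], [60, 594, 328, 72, 1.584], [60, 594, 328, 72, 1.584], [60, 594, 328, 72, 1.584], [60, 594, 328, 72, 1.584]]}}

```text
time: 1.77
tool_pos: [0.661, 0.0569, 0.1503]
tool_rot: [1.746, -2.61, -0.001]
contact_force: [-0.9, 0.8, 0.3]
width: 0.605
grip_force: 0.0
```

```bash
python3 go.py .661 .056 .068 -1.963; python3 - <<'E'
from h import *
c=capture("scene"); b=cv2.resize(c["img"][130:275,185:335],None,fx=4,fy=4,interpolation=cv2.INTER_CUBIC)
cv2.imwrite("pics/sc1.png",cv2.convertScaleAbs(b,alpha=1.3,beta=20))
E
```

```text
t 1.77 pos [661.   56.9 150.3] yaw -1.9623 tilt 0.0009 F [-0.9  0.8  0.3] w 0.605 g 0.0
delta [ 0.8 -0.4 82.3] turn 0.0007 q [ 0.33  0.5   0.01 -0.   -1.08 -0.72]
```

View pics/sc1.png

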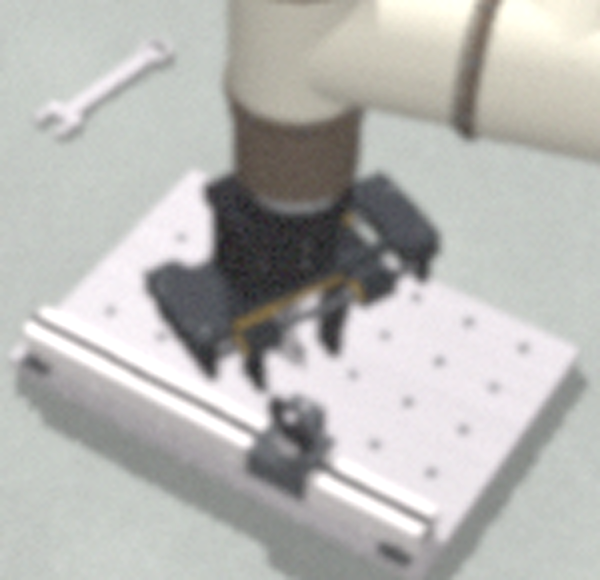

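The fingers ((255,365) and (330,330)) hang over the T-knob ((300,410)), closing square to the bar. I'll go down and close.

Request:
{"name": "jog_arm", "arguments": {"deltas": [[60, 1, -0.5, 40, 0], [60, 1, -0.5, 70, 0], [60, 1, -0.5, 82, 0], [30, 1, -0.5, 82, 0], [30, 1, -0.5, 82, 0], [24, 1, -0.5, 82, 0], [22, 1, -0.5, 82, 0], [20, 1, -0.5, 82, 0]]}}

```text
time: 2.48
tool_pos: [0.6628, 0.0556, 0.0706]
tool_rot: [-1.745, 2.608, -0.002]
contact_force: [0.3, 0.1, 0.3]
width: 0.31
grip_force: 0.0
```

Request:
{"name": "jog_arm", "arguments": {"deltas": [[18, 0, 0, 0, 0], [18, 0, 0, 0, 0], [18, 0, 0, 0, 0], [18, 0, 0, 0, 0], [18, 0, 0, 0, 0]]}}

```text
time: 2.9
tool_pos: [0.6618, 0.0551, 0.0685]
tool_rot: [1.746, -2.612, 0.0]
contact_force: [0.1, -0.3, -0.4]
width: 0.181
grip_force: 0.0
```

```bash
python3 go.py .661 .056 .068 -1.963
```

```text
t 2.90 pos [661.8  55.1  68.5] yaw -1.9629 tilt 0.0001 F [ 0.1 -0.3 -0.4] w 0.181 g 0.0
delta [-0.6  1.1  0.5] turn 0.0001 q [ 0.33  0.58 -0.07  0.   -0.91 -0.72]
```

Request:
{"name": "jog_arm", "arguments": {"deltas": [[15.5, 0, 0, 0, 0], [15.5, 0, 0, 0, 0], [15.5, 0, 0, 0, 0]]}}

```text
time: 3.15
tool_pos: [0.6613, 0.0553, 0.0685]
tool_rot: [1.746, -2.611, -0.001]
contact_force: [-1.9, 0.8, 0.8]
width: 0.156
grip_force: 1.0
```

Request:
{"name": "jog_arm", "arguments": {"deltas": [[8, 0, 0, 0, 0], [8, 0, 0, 0, 0], [8, 0, 0, 0, 0], [8, 0, 0, 0, 0]]}}

```text
time: 3.48
tool_pos: [0.6607, 0.055, 0.0685]
tool_rot: [1.745, -2.61, -0.001]
contact_force: [-5.0, 1.1, 3.6]
width: 0.134
grip_force: 30.0
```

```bash
python3 go.py .661 .056 .068 -2.963
```

```text
t 3.48 pos [660.7  55.   68.5] yaw -1.9628 tilt 0.0024 F [-5.   1.1  3.6] w 0.134 g 30.0
delta [-1.1  0.1  0.5] turn 1.0002 q [ 0.33  0.58 -0.08 -0.   -0.92 -0.72]
```

Request:
{"name": "jog_arm", "arguments": {"deltas": [[8, 0.4, 0.9, 0, 0], [8, 0.4, 0.9, 0, 0.1], [8, 0.4, 0.9, 0, 0.2], [8, 0.4, 0.9, 0, 0.3], [8, 0.4, 0.9, 0, 0.4], [8, 0.4, 0.9, 0, 0.5], [8, 0.4, 0.9, 0, 0.5]]}}

```text
time: 4.07
tool_pos: [0.6601, 0.055, 0.0685]
tool_rot: [1.042, -2.962, -0.0]
contact_force: [-4.2, 1.4, 2.5]
width: 0.134
grip_force: 30.0
```

```bash
python3 go.py .661 .056 .068 -2.963;python3 -c "
from h import *
print(ctrl.state()['ft_torque'])"
```

```text
t 4.07 pos [660.1  55.   68.5] yaw -2.4649 tilt 0.0014 F [-4.2  1.4  2.5] w 0.134 g 30.0
delta [-1.3  0.2  0.5] turn 0.4981 q [ 0.33  0.58 -0.08 -0.   -0.91 -1.22]
[ 0.32511242  1.42330496 -0.10496332]
```

Request:
{"name": "jog_arm", "arguments": {"deltas": [[8, 0.6, 0.5, 0, 0.1], [8, 0.6, 0.5, 0, 0.2], [8, 0.6, 0.5, 0, 0.3], [8, 0.6, 0.5, 0, 0.4], [8, 0.6, 0.5, 0, 0.45], [8, 0.6, 0.5, 0, 0.5], [8, 0.6, 0.5, 0, 0.52], [8, 0.6, 0.5, 0, 0.54], [8, 0.6, 0.5, 0, 0.54]]}}

```text
time: 4.82
tool_pos: [0.6598, 0.0556, 0.0685]
tool_rot: [0.224, -3.134, -0.001]
contact_force: [-4.8, 2.4, 2.9]
width: 0.142
grip_force: 30.0
```

```bash
python3 go.py .661 .056 .068 -2.963;python3 -c "
from h import *
print(ctrl.state()['ft_torque'])"
```

```text
t 4.82 pos [659.8  55.6  68.5] yaw -2.9992 tilt 0.0004 F [-4.8  2.4  2.9] w 0.142 g 30.0
delta [-1.2  0.2  0.5] turn -0.0362 q [ 0.33  0.58 -0.08 -0.   -0.91 -1.76]
[0.72191765 1.20212143 0.38821647]
```

Request:
{"name": "jog_arm", "arguments": {"deltas": [[45, 0, 0, 0, 0], [45, 0, 0, 0, 0], [45, 0, 0, 0, 0], [45, 0, 0, 0, 0], [45, 0, 0, 0, 0], [45, 0, 0, -40, 0], [45, 0, 0, -72, 0], [45, 0, 0, -72, 0]]}}

```text
time: 5.48
tool_pos: [0.6648, 0.0556, 0.1486]
tool_rot: [-0.22, 3.119, 0.001]
contact_force: [0.5, 0.7, 2.0]
width: 0.446
grip_force: 0.0
```

```bash
python3 go.py .5305 -.077 .14 -1.599
```

```text
t 5.48 pos [664.8  55.6 148.6] yaw -3.0009 tilt 0.0149 F [0.5 0.7 2. ] w 0.446 g 0.0
delta [ 151.7 -112.4    6.4] turn -1.4019 q [ 0.33  0.5   0.01  0.   -1.06 -1.76]
```

Request:
{"name": "jog_arm", "arguments": {"deltas": [[45, 150, -113, 0, -1.402], [45, 150, -113, 0, -1.402], [45, 150, -113, 0, -1.402], [45, 150, -113, 0, -1.402], [45, 150, -113, 0, -1.402], [45, 150, -113, 0, -1.402], [45, 150, -113, 0, -1.402], [45, 150, -113, 0, -1.402], [45, 150, -113, 0, -1.402], [45, 150, -113, 0, -1.402], [45, 150, -113, 0, -1.402], [45, 150, -113, 0, -1.402], [45, 150, -113, 0, -1.402], [45, 150, -113, 0, -1.402]]}}

```text
time: 6.65
tool_pos: [0.5273, -0.0776, 0.1406]
tool_rot: [-2.186, 2.255, -0.001]
contact_force: [0.4, 0.4, 0.3]
width: 0.452
grip_force: 0.0
```

```bash
python3 go.py .5305 -.077 .054 -1.599; python3 - <<'E'
from h import *
c=capture("top"); np.savez("top1.npz",**c)
W=world(c); X,Y,Z=W[...,0],W[...,1],W[...,2]
print("knob",pca(pts(c,W,(X>.6)&(X<.72)&(Y>.0)&(Y<.12)&(Z>.076)&(Z<.1),.0905)))
st=pts(c,W,(Z>.053)&(Z<.072)&(X>.60)&(X<.633)&(Y>0)&(Y<.1),.058); print("block",st.min(0),st.max(0),st.mean(0))
b=cv2.resize(c["img"][120:245,180:315],None,fx=4.5,fy=4.5,interpolation=cv2.INTER_CUBIC)
cv2.imwrite("pics/top1.png",cv2.convertScaleAbs(b,alpha=1.3,beta=20))
E
```

```text
t 6.65 pos [527.3 -77.6 140.6] yaw -1.6018 tilt 0.0006 F [0.4 0.4 0.3] w 0.452 g 0.0
delta [-0.7 -3.2 86.6] turn -0.0028 q [ 0.16  0.31 -0.34  0.   -0.93 -0.19]
knob (array([0.65962188, 0.05442608]), np.float64(-1.3737073979467376), array([0.04927583, 0.01386449]))
block [0.61985421 0.02876931] [0.63324167 0.05707953] [0.62782285 0.04451032]
```

View pics/top1.png

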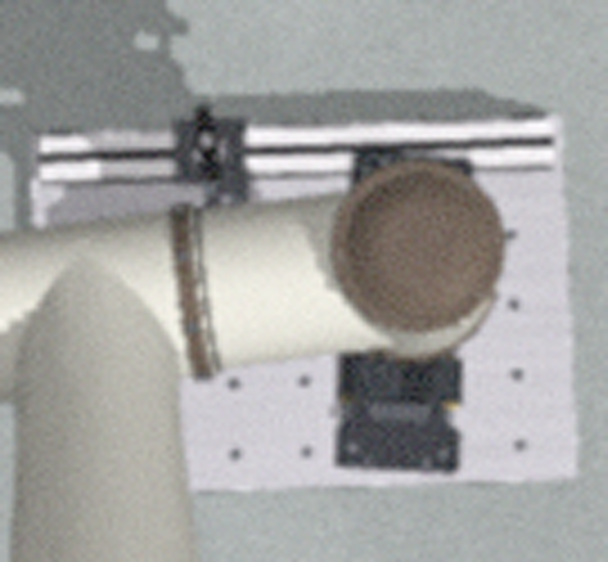

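The picture shows the knob bar at (207,145), now square to the fence: 1.43 rad, with the stop unshifted. The gripper is over the bracket. I'll go down and grip the top of the upright leg.

Request:
{"name": "jog_arm", "arguments": {"deltas": [[45, -0.7, -3.2, 40, -0.003], [45, -0.7, -3.2, 75, -0.003], [45, -0.7, -3.2, 86, -0.003], [20, -0.7, -3.2, 86, -0.003], [20, -0.7, -3.2, 86, -0.003], [20, -0.7, -3.2, 86, -0.003], [20, -0.7, -3.2, 86, -0.003], [20, -0.7, -3.2, 86, -0.003], [20, -0.7, -3.2, 86, -0.003], [20, -0.7, -3.2, 86, -0.003]]}}

```text
time: 7.53
tool_pos: [0.5307, -0.0769, 0.0553]
tool_rot: [-2.19, 2.25, -0.001]
contact_force: [0.3, -1.0, -0.8]
width: 0.201
grip_force: 0.0
```

Request:
{"name": "jog_arm", "arguments": {"deltas": [[3, 0, 0, 0, 0], [3, 0, 0, 0, 0], [3, 0, 0, 0, 0], [3, 0, 0, 0, 0], [3, 0, 0, 0, 0], [3, 0, 0, 0, 0]]}}

```text
time: 8.03
tool_pos: [0.5304, -0.0769, 0.0547]
tool_rot: [-2.191, 2.251, -0.0]
contact_force: [0.2, 0.9, 1.7]
width: 0.086
grip_force: 30.0
```

```bash
python3 go.py .6305 -.0155 .054 -1.513; python3 go.py .6455 -.0048 .054 -1.513
```

```text
t 8.03 pos [530.4 -76.9  54.7] yaw -1.5976 tilt 0.0002 F [0.2 0.9 1.7] w 0.086 g 30.0
delta [-64.1 -98.4   0.7] turn -0.0846 q [ 0.16  0.42 -0.42  0.   -0.73 -0.19]
t 8.03 pos [530.4 -76.9  54.7] yaw -1.5976 tilt 0.0002 F [0.2 0.9 1.7] w 0.086 g 30.0
delta [ -75.2 -113.1    0.7] turn -0.0846 q [ 0.16  0.42 -0.42  0.   -0.73 -0.19]
```

Request:
{"name": "jog_arm", "arguments": {"deltas": [[3, -8, -12, 0, -0.01], [3, -16, -25, 0, -0.02], [3, -24, -37, 0, -0.03], [3, -32, -49, 0, -0.045], [3, -40, -61, 0, -0.055], [3, -48, -74, 0, -0.07], [3, -56, -86, 0, -0.08], [3, -64, -98, 0, -0.085], [3, -64, -98, 0, -0.085], [3, -64, -98, 0, -0.085]]}}

```text
time: 8.87
tool_pos: [0.6311, -0.0151, 0.0547]
tool_rot: [-2.284, 2.154, -0.002]
contact_force: [1.4, 0.8, 1.2]
width: 0.088
grip_force: 30.0
```

```bash
python3 go.py .6455 -.0048 .054 -1.513
```

```text
t 8.87 pos [631.1 -15.1  54.7] yaw -1.5122 tilt 0.0025 F [1.4 0.8 1.2] w 0.088 g 30.0
delta [ -9.5 -15.    0.8] turn 0.0008 q [ 0.23  0.55 -0.18  0.   -0.84 -0.17]
```

Request:
{"name": "jog_arm", "arguments": {"deltas": [[3, 0, -6, 0, 0], [3, 0, -11, 0, 0], [3, 0, -13, 0, 0], [3, 0, -14, 0, 0], [3, 0, -14.5, 0, 0], [3, 0, -14.5, 0, 0]]}}

```text
time: 9.37
tool_pos: [0.6394, -0.0158, 0.0547]
tool_rot: [2.277, -2.152, -0.011]
contact_force: [-9.2, 1.5, 10.6]
width: 0.091
grip_force: 30.1
```

Request:
{"name": "jog_arm", "arguments": {"deltas": [[3, 0, -1, 0, 0], [3, 0, -1, 0, 0], [3, 0, -1, 0, 0]]}}

```text
time: 9.62
tool_pos: [0.6408, -0.0158, 0.0547]
tool_rot: [2.278, -2.152, -0.01]
contact_force: [-7.9, 1.1, 8.8]
width: 0.091
grip_force: 30.1
```

Request:
{"name": "jog_arm", "arguments": {"deltas": [[3, -4, 0, 0, 0], [3, -6, 0, 0, 0], [3, -7.5, 0, 0, 0], [3, -7.5, 0, 0, 0]]}}

```text
time: 9.95
tool_pos: [0.6444, -0.008, 0.0547]
tool_rot: [2.284, -2.155, -0.001]
contact_force: [-2.5, -4.5, 5.7]
width: 0.091
grip_force: 30.0
```

```bash
python3 go.py .6455 -.0048 .054 -1.513; python3 - <<'E'
from h import *
c=capture("scene"); b=cv2.resize(c["img"][160:275,195:335],None,fx=5,fy=5,interpolation=cv2.INTER_CUBIC)
cv2.imwrite("pics/sc2.png",cv2.convertScaleAbs(b,alpha=1.4,beta=20))
E
```

```text
t 9.95 pos [644.4  -8.   54.7] yaw -1.5129 tilt 0.0017 F [-2.5 -4.5  5.7] w 0.091 g 30.0
delta [-3.1 -1.3  0.7] turn 0.0001 q [ 0.24  0.57 -0.14  0.   -0.86 -0.18]
```

View pics/sc2.png

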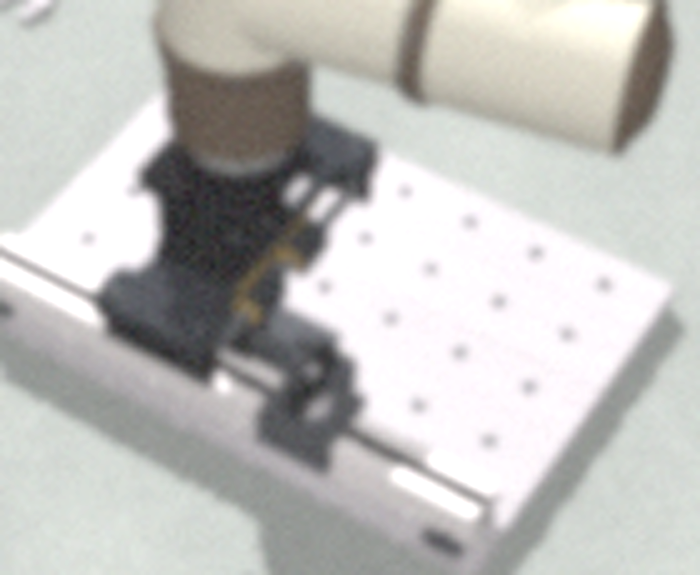

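The gripper holds the bracket, whose end ((320,345)) is at the stop ((310,390)) or just short of it. I'll keep nudging to the left.

Request:
{"name": "jog_arm", "arguments": {"deltas": [[3, -1, 0, 0, 0], [3, -2, 0, 0, 0], [3, -2, 0, 0, 0], [3, -2, 0, 0, 0]]}}

```text
time: 10.33
tool_pos: [0.645, -0.006, 0.0547]
tool_rot: [2.284, -2.156, 0.001]
contact_force: [-2.3, -5.0, 4.4]
width: 0.088
grip_force: 30.0
```

Request:
{"name": "jog_arm", "arguments": {"deltas": [[3, -1, -0.5, 0, 0], [3, -1.5, -0.5, 0, 0], [3, -1.5, -0.5, 0, 0], [3, -1.5, -0.5, 0, 0]]}}

```text
time: 10.67
tool_pos: [0.645, -0.0059, 0.0547]
tool_rot: [2.283, -2.155, 0.001]
contact_force: [-1.9, -9.5, 5.0]
width: 0.089
grip_force: 30.0
```

Request:
{"name": "jog_arm", "arguments": {"deltas": [[3, 0, -1, 0, 0], [3, 0, -1.5, 0, 0], [3, 0, -1.5, 0, 0], [3, 0, -1.5, 0, 0]]}}

```text
time: 11.0
tool_pos: [0.6453, -0.0059, 0.0547]
tool_rot: [2.281, -2.153, -0.002]
contact_force: [-4.1, -8.2, 6.6]
width: 0.089
grip_force: 30.0
```

Request:
{"name": "jog_arm", "arguments": {"deltas": [[40, 2, 0, 0, 0], [40, 2, 0, 0, 0], [40, 2, 0, 0, 0], [40, 2, 0, 0, 0], [40, 2, 0, -20, 0], [40, 2, 0, -45, 0], [40, 2, 0, -45, 0], [40, 2, 0, -45, 0]]}}

```text
time: 11.67
tool_pos: [0.6485, -0.0046, 0.1012]
tool_rot: [-2.283, 2.153, -0.004]
contact_force: [-0.2, -0.2, -0.1]
width: 0.398
grip_force: 0.0
```

Request:
{"name": "jog_arm", "arguments": {"deltas": [[0, 0, 40, 0, 0], [0, 0, 80, 0, 0], [0, 0, 100, 0, 0], [0, 0, 100, 0, 0], [0, 0, 100, 0, 0], [0, 0, 100, 0, 0], [0, 0, 100, 0, 0], [0, 0, 100, 0, 0], [0, 0, 100, 0, 0], [0, 0, 100, 0, 0]]}}

```text
time: 12.5
tool_pos: [0.5475, -0.0113, 0.0992]
tool_rot: [2.285, -2.156, -0.0]
contact_force: [-0.6, -0.4, -0.2]
width: 0.009
grip_force: 0.0
```

```bash
python3 go.py .6175 -.0058 .06 -1.513; python3 - <<'E'
from h import *
c=capture("top")
W=world(c); X,Y,Z=W[...,0],W[...,1],W[...,2]
up=pts(c,W,(X>.56)&(X<.66)&(Y>-.08)&(Y<.028)&(Z>.0625)&(Z<.078),.07); print("upright",pca(up),up.min(0),up.max(0))
print("knob",pca(pts(c,W,(X>.6)&(X<.72)&(Y>.0)&(Y<.12)&(Z>.076)&(Z<.1),.0905)))
b=cv2.resize(c["img"][120:245,180:315],None,fx=4.5,fy=4.5,interpolation=cv2.INTER_CUBIC)
cv2.imwrite("pics/top2.png",cv2.convertScaleAbs(b,alpha=1.3,beta=20))
E
```

```text
t 12.50 pos [547.5 -11.3  99.2] yaw -1.5130 tilt 0.0003 F [-0.6 -0.4 -0.2] w 0.009 g 0.0
delta [ -1.5 -70.2  39.2] turn -0.0000 q [ 0.28  0.38 -0.35 -0.   -0.85 -0.22]Traceback (most recent call last):
  File "<stdin>", line 4, in <module>
  File "h.py", line 24, in pts
    n,l,st,ce=cv2.connectedComponentsWithStats(m.astype(np.uint8)); i=1+np.argmax(st[1:,4])
                                                                        ~~~~~~~~~^^^^^^^^^^
    return _wrapfunc(a, 'argmax', axis=axis, out=out, **kwds)
    return bound(*args, **kwds)
ValueError: attempt to get argmax of an empty sequence
```

Request:
{"name": "jog_arm", "arguments": {"deltas": [[0, 40, 20, -10, 0], [0, 80, 40, -20, 0], [0, 120, 70, -40, 0], [0, 150, 100, -50, 0], [0, 150, 100, -50, 0], [0, 150, 100, -50, 0], [0, 150, 100, -50, 0], [0, 150, 100, -50, 0]]}}

```text
time: 13.22
tool_pos: [0.4563, -0.1669, 0.1496]
tool_rot: [-2.284, 2.156, -0.001]
contact_force: [0.4, 0.4, -0.0]
width: 0.005
grip_force: 0.0
```

```bash
python3 go.py .6175 -.0058 .06 -1.513; python3 - <<'E'
from h import *
c=capture("top"); np.savez("top2.npz",**c)
W=world(c); X,Y,Z=W[...,0],W[...,1],W[...,2]
b=cv2.resize(c["img"][120:245,180:315],None,fx=4.5,fy=4.5,interpolation=cv2.INTER_CUBIC)
cv2.imwrite("pics/top2.png",cv2.convertScaleAbs(b,alpha=1.3,beta=20))
up=pts(c,W,(X>.56)&(X<.66)&(Y>-.08)&(Y<.028)&(Z>.0625)&(Z<.078),.07); print("upright",pca(up),up.min(0),up.max(0))
print("knob",pca(pts(c,W,(X>.6)&(X<.72)&(Y>.0)&(Y<.12)&(Z>.076)&(Z<.1),.0905)))
E
```

```text
t 13.22 pos [ 456.3 -166.9  149.6] yaw -1.5130 tilt 0.0005 F [ 0.4  0.4 -0. ] w 0.005 g 0.0
delta [-151.5 -170.2   89.7] turn 0.0000 q [-0.02  0.22 -0.43 -0.   -0.92  0.07]
upright (array([ 0.64431312, -0.00631743]), np.float64(0.03642044826703215), array([0.06915168, 0.00956601])) [ 0.63746456 -0.03964513] [0.6485005  0.02566283]
knob (array([0.65962188, 0.05442608]), np.float64(-1.3737073979467376), array([0.04927583, 0.01386449]))
```

View pics/top2.png

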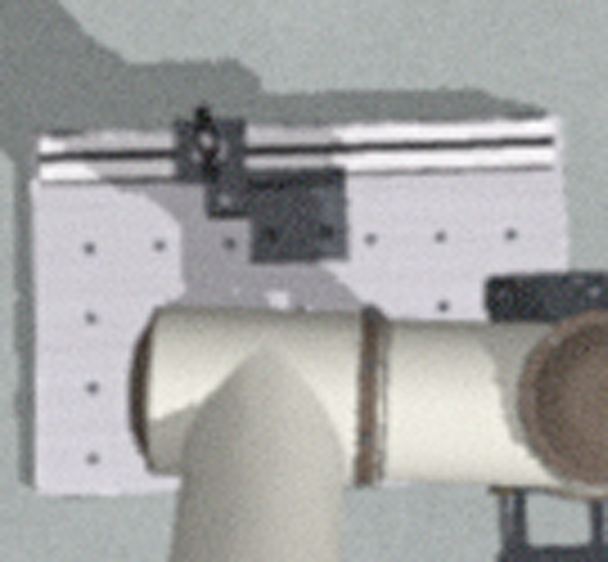

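The bracket (≈(300,215)) sits against fence and stop (block edge ≈(247,195)), about 0.02 rad off square. Next I go into the inside corner with shut fingers for the diagonal push.

Request:
{"name": "jog_arm", "arguments": {"deltas": [[0, -40, -40, 10, 0], [0, -80, -80, 20, 0], [0, -120, -120, 30, 0], [0, -151, -155, 40, 0], [0, -151, -164, 60, 0], [0, -151, -164, 90, 0], [0, -151, -164, 90, 0], [0, -151, -164, 110, 0], [0, -151, -164, 115, 0], [0, -151, -164, 117, 0], [0, -151, -164, 117, 0]]}}

```text
time: 14.18
tool_pos: [0.6108, -0.0066, 0.0326]
tool_rot: [2.285, -2.155, -0.0]
contact_force: [1.1, 0.1, 0.6]
width: 0.005
grip_force: 0.0
```

```bash
python3 go.py .626 -.0062 .028 -1.513
```

```text
t 14.18 pos [610.8  -6.6  32.6] yaw -1.5123 tilt 0.0006 F [1.1 0.1 0.6] w 0.005 g 0.0
delta [  0.5 -15.2   4.6] turn 0.0007 q [ 0.25  0.55 -0.25  0.   -0.77 -0.2 ]
```

Request:
{"name": "jog_arm", "arguments": {"deltas": [[0, 0, -6, 0, 0], [0, 0, -11, 0, 0], [0, 0, -14, 0, 0], [0, 0, -16, 0, 0], [0, 0, -16, 0, 0], [0, 0, -16, 0, 0]]}}

```text
time: 14.68
tool_pos: [0.627, -0.0058, 0.0328]
tool_rot: [-2.284, 2.156, -0.0]
contact_force: [-0.3, -0.1, -0.3]
width: 0.006
grip_force: 0.0
```

Request:
{"name": "jog_arm", "arguments": {"deltas": [[0, 0, -1, 2, 0], [0, 0, -2, 3, 0], [0, 0, -2, 4, 0], [0, 0, -2, 4, 0], [0, 0, -2, 4, 0]]}}

```text
time: 15.1
tool_pos: [0.6284, -0.0058, 0.0289]
tool_rot: [2.284, -2.155, -0.001]
contact_force: [-3.7, 0.6, 4.4]
width: 0.004
grip_force: 2.8
```

Request:
{"name": "jog_arm", "arguments": {"deltas": [[0, -0.3, -1, 1, 0], [0, -0.6, -2, 2, 0], [0, -0.6, -2, 2, 0], [0, -0.6, -2, 2, 0]]}}

```text
time: 15.43
tool_pos: [0.6284, -0.0058, 0.0288]
tool_rot: [2.282, -2.153, -0.004]
contact_force: [-10.7, -0.2, 16.8]
width: 0.005
grip_force: 9.0
```

Request:
{"name": "jog_arm", "arguments": {"deltas": [[0, -0.3, -1, 0, 0], [0, -0.5, -2, 0, 0], [0, -0.5, -2.5, 0, 0], [0, -0.5, -2.5, 0, 0], [0, -0.5, -2.5, 0, 0], [0, -0.5, -2.5, 0, 0]]}}

```text
time: 15.93
tool_pos: [0.6285, -0.0058, 0.0288]
tool_rot: [2.278, -2.15, -0.009]
contact_force: [-15.7, -1.5, 20.9]
width: 0.006
grip_force: 11.9
```

```bash
python3 go.py .626 -.0062 .028 -1.513; python3 - <<'E'
from h import *
np.set_printoptions(precision=4,suppress=True)
c=capture("top"); W=world(c); X,Y,Z=W[...,0],W[...,1],W[...,2]
# right-hand end and visible rear leg parts of the bracket, before and now
o=dict(np.load("top2.npz")); Wo=world(o)
for W_ in (Wo,W):
    X,Y,Z=W_[...,0],W_[...,1],W_[...,2]
    m=(X>.632)&(X<.66)&(Y>-.06)&(Y<.028)&(Z>.0625)&(Z<.078)
    if m.any(): v,u=np.nonzero(m); P=cast(c,np.c_[u,v],.07); print(len(P),P.min(0),P.max(0))
s=capture("scene"); b=cv2.resize(s["img"][185:275,205:325],None,fx=6,fy=6,interpolation=cv2.INTER_CUBIC)
cv2.imwrite("pics/sc3.png",cv2.convertScaleAbs(b,alpha=1.6,beta=20))
E
```

```text
t 15.93 pos [628.5  -5.8  28.8] yaw -1.5132 tilt 0.0105 F [-15.7  -1.5  20.9] w 0.006 g 11.9
delta [0.3 2.5 0.9] turn -0.0002 q [ 0.25  0.58 -0.2   0.   -0.8  -0.19]
68 [ 0.6375 -0.0396] [0.6485 0.0257]
```

View pics/sc3.png

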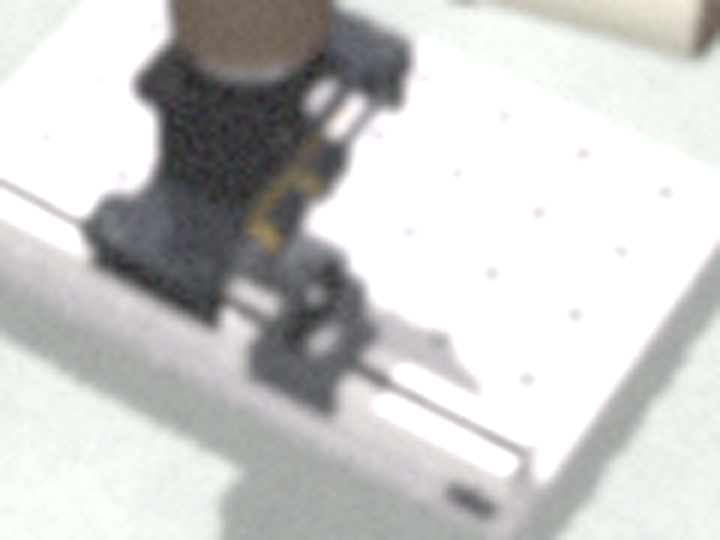

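The picture shows the shut fingers in the bracket's corner, with its end at the stop ((300,330)). The tool has stopped moving under about 16 N forward and 21 N down, so the bracket is seated. I'll settle it briefly and hand in.

Request:
{"name": "jog_arm", "arguments": {"deltas": [[0, 0, 0, 0, 0], [0, 0, 0, 0, 0], [0, 0, 0, 0, 0], [0, 0, 0, 0, 0], [0, 0, 0, 0, 0], [0, 0, 0, 0, 0]]}}

```text
time: 16.53
tool_pos: [0.6285, -0.0058, 0.0288]
tool_rot: [2.278, -2.15, -0.009]
contact_force: [-15.6, -1.2, 22.0]
width: 0.004
grip_force: 11.9
```

```bash
python3 go.py .626 -.0062 .028 -1.513 && python3 -c "
from h import *
print(ctrl.hand_in())"
```

```text
t 16.53 pos [628.5  -5.8  28.8] yaw -1.5132 tilt 0.0104 F [-15.6  -1.2  22. ] w 0.004 g 11.9
delta [0.3 2.5 0.9] turn -0.0002 q [ 0.25  0.58 -0.2   0.   -0.8  -0.19]
the job is handed in; nothing more can be done
None
```

I handed the job in at about 16.5 s, but no verdict came back: the knob measures tight at about 1.43 rad, the stop shows no shift beyond about 1 mm, and the bracket is seated against fence, stop and plate, held with about 16 N forward and 22 N down.

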